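Fetch the fused-glass block from behind the jars

ROBOT

A 6-joint arm with a two-finger parallel gripper is mounted at the origin on the work surface. World frame = base frame: x ahead of the robot, y to its left, z up, the work surface at z = 0. Lengths are in mm, angles in rad, forces in N, time in s.
With the tool pointing down it reaches from about 250 to 775 mm from the base axis. Payload 8.9 kg.
Tool frame: the origin (TCP) lies at the very end of the fingers, on their centre line; the grasp point (between the pads) lies behind it (r.pinch_z is the z of the grasp point in the tool frame, in mm); z points along the fingers, y is the line along which they close (so a half turn about z gives the same grasp; the last joint's range is limited). The gripper opens to 85 mm and grips with 20 to 120 N. Pads are 22 mm wide; open, the fingers measure 114 mm over their backs; the gripper's body (76 mm by 85 mm) begins 54 mm behind the grasp point. The pads swing forward as they close: fully open they stand 13 mm farther back than shut.
Start: joints at [-1.37, 0.291, -0.153, 1.127, 0, 1.431], TCP at [174.983, -494.979, 200.405] pointing down, gripper open.
Joint ranges: [-2.52, 2.52], [-0.91, 1.74], [-1.3, 1.37], [-1.96, 2.02], [-1.52, 1.47], [-3.14, 3.14]. Speed limits (rad/s): [2.22, 2.22, 2.79, 3.14, 3.14, 3.14].

INTERFACE

Orientations are given as a unit quaternion [x, y, z, w].
In Python, from plant import r, read_camera, camera_info gives the robot as it stands.
- The arm moves only by the tool move_arm, never from a script. Its argument "series" is a list of rows, each a list of 2 entries, a list of its own where there are three numbers: the shift along the world's x, y, z in units of 60 mm (1.0 is 60 mm), then the turn, a rotation vector about the world's x, y, z in units of 5 degrees (1.0 is 5 degrees). In form: [[[tx, ty, tz], [ax, ay, az]], ...]. A call has 1 to 12 rows; each row is the pose to reach, as a shift and turn from the pose commanded when the call began; what a row does not reach only later rows make up. A row lasts 1/8 s, in which the tool goes at most 62.5 mm and 10.7 degrees, less where a joint would pass 70% of its speed; a pose out of reach is approached as far as the arm can. A call with a gripper value outside its range is refused whole. "jaw" is the finger opening in mm, from 0 to 85.4, set as the call begins (left out, the last holds). The fingers move at their own pace and stop on an object; "force" is the grip in N (left out, the last holds). Time passes only in rows, so rows that repeat a pose let the fingers close. It gives the time, the measured TCP pose, the force, the opening and the grip force at its end, in the units of the state.
- r.get_obs(): the state, without advancing time (a new reading comes with each control period).
- read_camera(name): name is "side" or "top" or "wrist"; returns (picture, depth): 420x560x3 uint8, red, green, blue; 420x560 float32, mm along the optical axis (not along the pixel's ray), 0 where there is no reading.
- camera_info(name): a dict with "intrinsics" (3x3 intrinsics, pixels), "distortion" ([k1, k2, p1, p2, k3] as OpenCV has them; the pictures are not rectified), "extrinsics" (4x4, takes a point from camera to world coordinates); the wrist camera has in their place "T_tool_cam" (4x4, takes a point from camera to tool coordinates, whose origin is the TCP and whose axes are the flange's). Camera axes: x right, y down, z forward; pixel columns grow to the right and rows downward; lengths in mm; the calibration is good to about 2 mm. A picture is of the moment at which its call begins: read the wrist's pose just before it. camera_info takes no time and is no camera call.
- r.hand_in(): hands the job in; it is judged then, once.
The state is a dict: "time": time; "joints": joint angles; "joint_velocities": joint speeds; "effort": joint torques, N m; "tcp_pos": TCP position; "tool_rot": TCP orientation; "contact_force": force on the tool from outside, world axes, zero at the start; "torque": the same for the moment, N m; "finger_gap": finger opening in mm; "gripper_force": force on a finger pad.
Only numpy, scipy, OpenCV 4.12 (cv2) and the standard library are available. Lean on these libraries where they do the work, as an engineer would, in place of code of your own. Each camera call takes 0.05 s, during which the arm holds its last target. There are 200 camera calls.

TASK

First move all three jars off the kiln shelf and stand them on the dark grey mat; then, with all of them there, take the glass block they stood round and lay it, stripes up, inside the black square in the middle of the white light panel. After that stand each jar back in the middle of the pad of its own lid's colour, all the while keeping the jars upright and leaving the little white dish on the shelf where it is.

Things in the scene. Friction and masses are not known exactly. Their poses are not given: they have to be found in the camera images.
- jar_red: closed jar of glass grains with a red lid: an upright straight cylinder, 52 mm diameter, 100 mm tall, about 0.22 kg; origin at the centre of its underside, z up its axis. Starts on the red pad.
- jar_yellow: closed jar of glass grains with a yellow lid: an upright straight cylinder, 52 mm diameter, 100 mm tall, about 0.22 kg; origin at the centre of its underside, z up its axis. Starts on the yellow pad.
- jar_blue: closed jar of glass grains with a blue lid: an upright straight cylinder, 52 mm diameter, 100 mm tall, about 0.22 kg; origin at the centre of its underside, z up its axis. Starts on the blue pad.
- pad_red: round red pad, 68 mm across, 2 mm thick, home of the red jar, fixed on the round cream kiln shelf (220 mm across, 12 mm thick, fixed, centred under the tile); origin at the centre of its underside, on the shelf's top. The three pads lie about 62 mm from the tile, in front, left and right of it; which colour is where varies.
- pad_yellow: round yellow pad, 68 mm across, 2 mm thick, home of the yellow jar, fixed on the round cream kiln shelf (220 mm across, 12 mm thick, fixed, centred under the tile); origin at the centre of its underside, on the shelf's top. The three pads lie about 62 mm from the tile, in front, left and right of it; which colour is where varies.
- pad_blue: round blue pad, 68 mm across, 2 mm thick, home of the blue jar, fixed on the round cream kiln shelf (220 mm across, 12 mm thick, fixed, centred under the tile); origin at the centre of its underside, on the shelf's top. The three pads lie about 62 mm from the tile, in front, left and right of it; which colour is where varies.
- tile: fused-glass block, aqua, square 40 x 40 mm, 20 mm thick, with three coloured stripes on top, about 0.09 kg; origin at the centre of its underside, x and y along its sides, z up. Starts lying on the kiln shelf (12 mm above the bench) between the jars, too low to be reached while they stand round it.
- dish: small white round dish, 38 mm diameter, 16 mm high, loose on the kiln shelf about 85 mm behind the tile (seen from the robot); origin at the centre of its underside. To be left alone.
- mat: dark grey rectangular mat, 280 mm along its x, 130 mm along its y, 3 mm thick, fixed on the bench at one side of the kiln shelf; origin at the centre of its underside. The side area for the jars; empty at the start.
- panel: white square light panel, 130 x 130 mm, 8 mm thick, no rim, fixed on the bench at the other side of the kiln shelf, with a black outlined square of 56 mm inner width at its middle; origin at the centre of its underside.
Things that resemble listed ones, but are neither listed nor needed, are in the scene too. Leave any green look-alike of the jar_yellow alone.

How it is judged (in metres and radians):
On the way, in this order (a step that is already met when the one before it is completed fails the run):
1. all three jars stand upright on the grey mat, let go, the block still where it was (x of jar_red in the frame of mat between -0.13 and 0.13 m and y of jar_red in the frame of mat between -0.055 and 0.055 m and z of jar_red in the frame of mat between -0.003 and 0.01 m and angle between each of jar_red, jar_yellow, jar_blue's own z axis and vertical below 0.15 rad and x of jar_yellow in the frame of mat between -0.13 and 0.13 m and y of jar_yellow in the frame of mat between -0.055 and 0.055 m and z of jar_yellow in the frame of mat between -0.003 and 0.01 m and x of jar_blue in the frame of mat between -0.13 and 0.13 m and y of jar_blue in the frame of mat between -0.055 and 0.055 m and z of jar_blue in the frame of mat between -0.003 and 0.01 m and linear speed of each of jar_red, jar_yellow, jar_blue below 0.03 m/s and contact force between each of jar_red, jar_yellow, jar_blue and the fingers below 0.3 N and distance of tile from where it was at the start of the episode below 0.03 m), for 0.2 s.
2. the block lies inside the black square on the light panel, let go, with all jars still standing on the mat (x of jar_red in the frame of mat between -0.13 and 0.13 m and y of jar_red in the frame of mat between -0.055 and 0.055 m and z of jar_red in the frame of mat between -0.003 and 0.01 m and angle between each of jar_red, jar_yellow, jar_blue's own z axis and vertical below 0.15 rad and x of jar_yellow in the frame of mat between -0.13 and 0.13 m and y of jar_yellow in the frame of mat between -0.055 and 0.055 m and z of jar_yellow in the frame of mat between -0.003 and 0.01 m and x of jar_blue in the frame of mat between -0.13 and 0.13 m and y of jar_blue in the frame of mat between -0.055 and 0.055 m and z of jar_blue in the frame of mat between -0.003 and 0.01 m and horizontal distance between tile and panel below 0.015 m and angle between tile's own z axis and vertical below 0.1 rad and z of tile in the frame of panel between 0.004 and 0.012 m and linear speed of tile below 0.03 m/s and contact force between tile and the fingers below 0.3 N), for 0.2 s.
At the end, for the whole second after the job is handed in: Each jar stands upright (within 0.1 rad) on the pad of its own colour, within 12 mm of its middle; the block lies flat on the light panel, stripes up, within 15 mm of its middle; the dish stands upright (within 0.2 rad) within 20 mm of its start; everything is released and at rest (horizontal distance between jar_red and pad_red below 0.012 m and angle between each of jar_red, jar_yellow, jar_blue, tile's own z axis and vertical below 0.1 rad and z of jar_red in the frame of pad_red between -0.002 and 0.006 m and horizontal distance between jar_yellow and pad_yellow below 0.012 m and z of jar_yellow in the frame of pad_yellow between -0.002 and 0.006 m and horizontal distance between jar_blue and pad_blue below 0.012 m and z of jar_blue in the frame of pad_blue between -0.002 and 0.006 m and horizontal distance between tile and panel below 0.015 m and z of tile in the frame of panel between 0.004 and 0.012 m and linear speed of each of jar_red, jar_yellow, jar_blue, tile below 0.03 m/s and contact force between each of jar_red, jar_yellow, jar_blue, tile and the fingers below 0.3 N and distance of dish from where it was at the start of the episode below 0.02 m and angle between dish's own z axis and vertical below 0.2 rad); the robot touches nothing.
It fails at once if a jar tipped by more than 0.6 rad (angle between any of jar_red, jar_yellow, jar_blue's own z axis and vertical above 0.6 rad).
It fails at once if the white dish moved by more than 20 mm (distance of dish from where it was at the start of the episode above 0.02 m).
It also fails if it takes over 138 s, if anything falls off the work surface, if the arm or the gripper's body presses on something with over 40 N, if the wrist force passes 120 N, or if a joint passes its speed limit or range.

## Working session

There is one attempt and no reset: what is moved stays moved. The work goes in short steps, Python scripts to look and compute and a tool call to move; the robot and the scene stay as the last step left them, time stands still between calls to the robot, and variables do not carry over. Pictures are saved under pics/ and viewed, at most 14 in all, crops included, and the job is handed in when it is done.

Besides the shell and the picture viewer there is one more tool, called after "Call:" as name(argument=value, ...), one argument or row to a line, values as JSON. move_arm: Moves the arm, as the interface text tells. Its arguments: {"type":"object","properties":{"series":{"type":"array"},"jaw":{"type":"number"},"force":{"type":"number"}},"required":["series"]}

```bash
ls; mkdir -p pics; python3 - <<'E'
from plant import r, read_camera, camera_info
import cv2,numpy as np
o=r.get_obs();print(o['tcp_pos'],o['tool_rot'],o['finger_gap'],r.pinch_z,o['time'])
for n in ['top','side']:
    p,d=read_camera(n);cv2.imwrite(f'pics/{n}0.png',p[:,:,::-1]);np.savez(f'{n}0.npz',p=p,d=d)
    print(n,camera_info(n))
E
```

```text
pics
[ 174.90275959 -494.52053428  199.8352992 ] [ 9.85600361e-01  1.69090245e-01 -1.61860196e-05 -6.45113085e-04] 85.6942191062855 -18.700000000000003 0.0
top {'intrinsics': array([[406.58562499,   0.        , 276.38932794],
       [  0.        , 406.58562499, 212.38185291],
       [  0.        ,   0.        ,   1.        ]]), 'distortion': array([0.03714795, 0.        , 0.        , 0.        , 0.        ]), 'extrinsics': array([[-1.84450854e-02, -9.95742320e-01,  9.03161738e-02,
         5.05597518e+02],
       [-9.99698589e-01,  1.98310779e-02,  1.44726862e-02,
         2.26217764e+00],
       [-1.62021332e-02, -9.00220016e-02, -9.95807979e-01,
         8.85023113e+02],
       [ 0.00000000e+00,  0.00000000e+00,  0.00000000e+00,
         1.00000000e+00]])}
side {'intrinsics': array([[483.40806578,   0.        , 278.38837507],
       [  0.        , 483.40806578, 209.25790957],
       [  0.        ,   0.        ,   1.        ]]), 'distortion': array([0.06013668, 0.        , 0.        , 0.        , 0.        ]), 'extrinsics': array([[-9.81711932e-01, -1.36747039e-01,  1.32445953e-01,
         4.67138254e+02],
       [-1.90368739e-01,  7.09527448e-01, -6.78476635e-01,
         6.06104996e+02],
       [-1.19436789e-03, -6.91282177e-01, -7.22583923e-01,
         6.73489035e+02],
       [ 0.00000000e+00,  0.00000000e+00,  0.00000000e+00,
         1.00000000e+00]])}
```

View pics/top0.png

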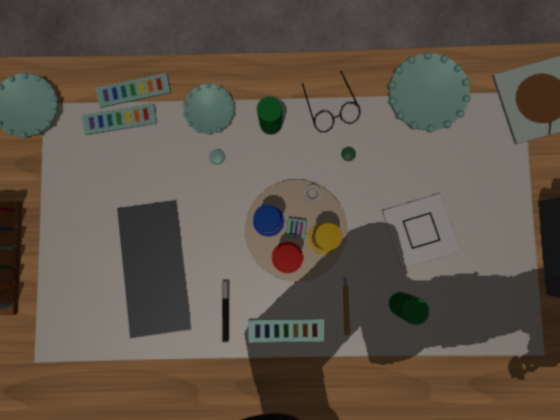

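View pics/side0.png

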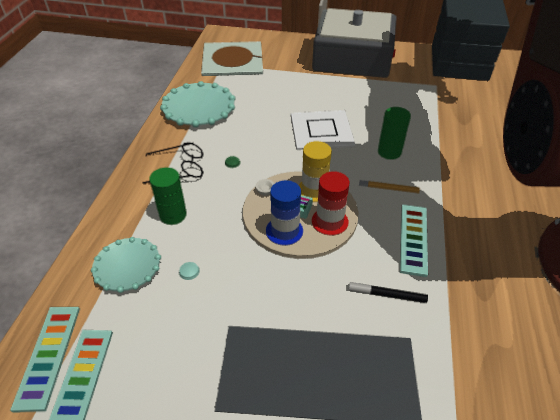

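The top view shows the mat at (150,268), the panel at (421,230), the blue, red and yellow lids at (267,220), (288,258) and (326,237), the tile at (297,228) and the dish at (313,192). Green look-alikes stand at (270,115) and (410,307). The side view agrees. Next I measure from both cameras.

```bash
cat > h.py <<'E'
from plant import r, read_camera, camera_info
import cv2,numpy as np
def cloud(d,I,E):
    K=I['intrinsics'];v,u=np.mgrid[:420,:560]
    n=cv2.undistortPoints(np.stack([u,v],-1).reshape(-1,1,2).astype(float),K,I['distortion']).reshape(420,560,2)
    P=np.dstack([n,np.ones((420,560))])*d[...,None]
    return P@E[:3,:3].T+E[:3,3]
def hsv(p): return cv2.cvtColor(p,cv2.COLOR_RGB2HSV)
HUE={'red':((0,8),(172,180)),'yellow':((20,33),),'blue':((108,128),)}
def cmask(h,c):
    H,S,V=h[...,0],h[...,1],h[...,2]
    m=np.zeros(H.shape,bool)
    for a,b in HUE[c]: m|=(H>=a)&(H<=b)
    return m&(S>150)&(V>60)
def circ(xy):
    (c,rad)=cv2.minEnclosingCircle(xy.astype(np.float32));return np.round(c,1),round(rad,1)
def biggest(m):
    n,l,s,c=cv2.connectedComponentsWithStats(m.astype(np.uint8));
    k=1+np.argmax(s[1:,4]);return l==k
def lids(P,p,reg):
    h=hsv(p)
    for c in HUE:
        m=cmask(h,c)&reg&(P[...,2]>95)&(P[...,2]<135)
        if m.sum()<20: print(c,'none',m.sum());continue
        m=biggest(m);q=P[m];zt=np.percentile(q[:,2],90);q=q[abs(q[:,2]-zt)<6]
        print(c,'lid n',len(q),'z',round(np.median(q[:,2]),1),'circ',circ(q[:,:2]),'mean',q[:,:2].mean(0).round(1))
E
python3 - <<'E'
from h import *
for n in ['top','side']:
    z=np.load(n+'0.npz');p,d=z['p'],z['d'];I=camera_info(n);P=cloud(d,I,I['extrinsics']);h=hsv(p)
    X,Y,Z=P[...,0],P[...,1],P[...,2]
    ctr=(abs(X-450)<180)&(abs(Y)<170)&(d>0)
    print(n);lids(P,p,ctr)
    # dish: white low sat, z 20-36
    m=ctr&(h[...,1]<40)&(Z>20)&(Z<36)&(h[...,2]>110); m=biggest(m);print('dish',circ(P[m][:,:2]),Z[m].max(),m.sum())
    # mat
    m=(h[...,2]<75)&(h[...,1]<90)&(abs(Z)<12)&(Y>180)&(Y<450)&(X>200)&(X<650)&(d>0);m=biggest(m)
    print('mat',cv2.minAreaRect(P[m][:,:2].astype(np.float32)),np.median(Z[m]))
    # panel by height & white
    m=(Z>4.5)&(Z<12)&(Y<-180)&(Y>-420)&(abs(X-430)<130)&(d>0);m=biggest(m)
    print('panel',cv2.minAreaRect(P[m][:,:2].astype(np.float32)),np.median(Z[m]),m.sum())
    m2=(h[...,2]<60)&(abs(X-430)<130)&(Y<-220)&(Y>-340)&(d>0)&(abs(Z-8)<8)
    c,l=None,None
    for cnt in cv2.findContours(m2.astype(np.uint8),cv2.RETR_EXTERNAL,cv2.CHAIN_APPROX_NONE)[0]:
        if len(cnt)>60:
            w=np.array([P[b,a] for a,b in cnt[:,0]]);print('sq',cv2.minAreaRect(w[:,:2].astype(np.float32)),np.median(w[:,2]))
    m=ctr&(Z>5)&(Z<16)
    m=biggest(m);print('shelf',circ(P[m][:,:2]),np.median(Z[m]))
    m=ctr&(Z>26)&(Z<40)
    for c in HUE:
        m=cmask(h,c)&ctr&(Z>5)&(Z<22)
        if m.sum()>10: print(c,'pad pts',circ(P[m][:,:2]),np.median(Z[m]),m.sum())
    u0,v0,u1,v1=(280,210,312,242) if n=='top' else (285,190,325,220)
    q=P[v0:v1,u0:u1].reshape(-1,3);s=h[v0:v1,u0:u1].reshape(-1,3)
    k=(q[:,2]>25)&(q[:,2]<40);print('tile',k.sum(),cv2.minAreaRect(q[k][:,:2].astype(np.float32)),np.median(q[k][:,2]))
    big=cv2.resize(p[v0-35:v1+35,u0-35:u1+35,::-1],None,fx=6,fy=6,interpolation=cv2.INTER_CUBIC)
    cv2.imwrite(f'pics/{n}c.png',big[:600,:800])
E
```

```text
top
red lid n 584 z 114.4 circ (array([489. ,  -5.5]), 25.8) mean [488.9  -5.5]
yellow lid n 583 z 114.3 circ (array([528.6, -83.5]), 25.8) mean [528.6 -83.1]
blue lid n 548 z 114.4 circ (array([565.6,  32. ]), 25.6) mean [565.5  31.8]
dish (array([617. , -66.1]), 15.9) 31.56112104293527 31
mat ((472.92352294921875, 282.3988952636719), (278.599365234375, 131.03948974609375), 7.022779941558838) 3.176656858101751
panel ((525.7902221679688, -295.7389831542969), (102.39216613769531, 132.41749572753906), 13.918818473815918) 8.566868656807685 2422
sq ((509.78106689453125, -233.74378967285156), (95.45792388916016, 2.820873737335205), 15.395577430725098) 6.339529774816867
shelf (array([547.4, -25.7]), 109.5) 12.529580670625933
red pad pts (array([488.8,  -5.7]), 32.8) 14.514137836628493 133
yellow pad pts (array([441.8, -63.6]), 124.4) 13.973313047242527 218
blue pad pts (array([566.8,  32.7]), 31.6) 14.402925195567263 99
tile 360 ((549.1887817382812, -25.57931137084961), (39.53059768676758, 40.05667495727539), 81.56932830810547) 32.54422563642936
side
red lid n 537 z 112.0 circ (array([489.
[... 188 characters left out ...]
6.7]
dish (array([623.4, -59.7]), 19.0) 28.574164994014495 106
mat ((472.7181396484375, 284.3302307128906), (279.3487548828125, 130.93038940429688), 6.996592044830322) 1.6682655607243646
panel ((522.0997924804688, -296.82720947265625), (93.81037902832031, 136.3834991455078), 11.019662857055664) 6.195260602935093 1068
shelf (array([544.4, -18.9]), 109.7) 10.549422282774287
red pad pts (array([423.1, -25.9]), 103.9) 12.525330869802588 375
yellow pad pts (array([443.5, -54.1]), 123.3) 12.29229307679907 133
blue pad pts (array([465.4,  36.8]), 137.0) 12.712262219020204 339
tile 238 ((529.6953125, -18.74939727783203), (38.285274505615234, 88.09410858154297), 13.481953620910645) 30.130997172740535
```

View pics/topc.png

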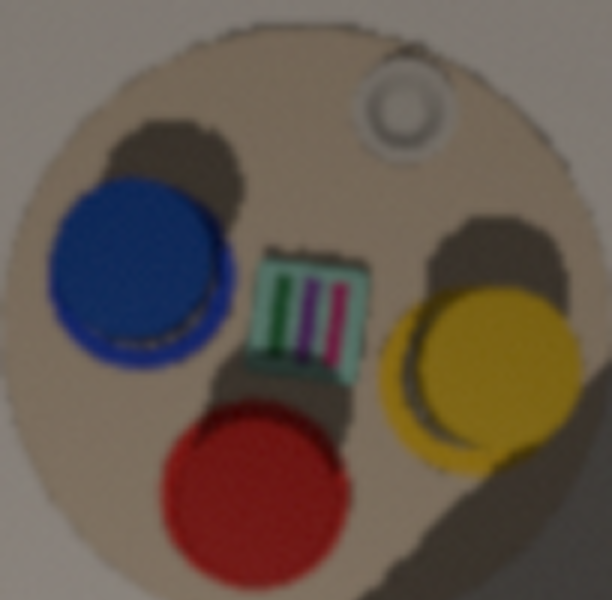

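The crop shows the three jars on their pads with the tile between them and the dish clear behind. The two cameras agree to about 2 mm in z and xy: lids at z≈113, red (489,-4), yellow (529,-82), blue (566,33), tile (549,-25). I move above the red jar with the fingers closing along about -18°.

Call:
move_arm(
  series=[
    [[0.3,0.5,0.6],[0,0,0.8]],
    [[0.8,1.2,1],[0,0,1.7]],
    [[1.3,2.0,1],[0,0,2.6]],
    [[1.8,2.8,1],[0,0,3.5]],
    [[2.3,3.6,1],[0,0,4.4]],
    [[2.8,4.4,1],[0,0,5.3]],
    [[3.3,5.2,1],[0,0,6.2]],
    [[3.8,6.0,1],[0,0,7.2]],
    [[4.3,6.8,1],[0,0,8.2]],
    [[4.8,7.5,1],[0,0,9.4]],
    [[5.23,8.17,1],[0,0,10.5]],
    [[5.23,8.17,1],[0,0,10.5]],
  ],
  jaw=85,
  force=30,
)

```text
time: 1.6
tcp_pos: [489.6, -2.3, 259.8]
tool_rot: [0.808, 0.59, -0.0, -0.0]
contact_force: [0.0, -0.7, 0.2]
finger_gap: 84.8
gripper_force: 0.0
```

```bash
cat >> h.py <<'E'
from scipy.spatial.transform import Rotation as R
def wrist():
    o=r.get_obs();T=np.eye(4);T[:3,:3]=R.from_quat(o['tool_rot']).as_matrix();T[:3,3]=o['tcp_pos']
    p,d=read_camera('wrist');I=camera_info('wrist')
    return p,d,cloud(d,I,T@I['T_tool_cam'])
E
python3 - <<'E'
from h import *
o=r.get_obs();print(o['tcp_pos'],R.from_quat(o['tool_rot']).as_matrix().round(3),o['time'],o['joints'])
p,d,P=wrist();cv2.imwrite('pics/w1.png',p[:,:,::-1]);lids(P,p,d>0)
E
```

```text
[489.62346705  -2.27249317 259.76079539] [[ 0.305  0.952 -0.001]
 [ 0.952 -0.305  0.001]
 [ 0.    -0.001 -1.   ]] 1.6 [-1.54463759e-01  1.96865609e-01 -1.21347675e-01  1.25341531e+00
  5.16378780e-04  1.72598939e+00]
red lid n 2616 z 114.3 circ (array([488.7,  -4.2]), 25.7) mean [488.8  -3.5]
yellow lid n 2145 z 114.2 circ (array([528.2, -81.8]), 25.3) mean [528.4 -80.2]
blue lid n 2941 z 114.2 circ (array([565.2,  33.5]), 25.7) mean [565.1  33.8]
```

View pics/w1.png

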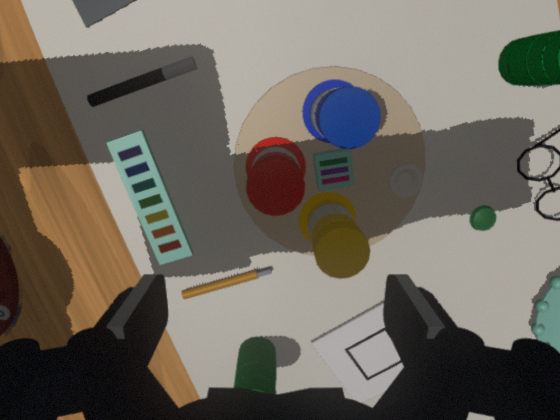

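The wrist view shows all three jars with red at (276,185), and its fits agree with the other cameras to about 1 mm. I descend on red to TCP z 70.

Call:
move_arm(
  series=[
    [[0,0,-0.4],[0,0,0]],
    [[0,0.01,-1.1],[0,0,0]],
    [[0,0.01,-1.8],[0,0,0]],
    [[0,0.01,-2.4],[0,0,0]],
    [[0,0.01,-2.9],[0,0,0]],
    [[0,0.01,-3.17],[0,0,0]],
    [[0,0.01,-3.17],[0,0,0]],
  ],
)

```text
time: 2.52
tcp_pos: [487.2, -4.9, 69.3]
tool_rot: [0.81, 0.587, -0.001, -0.001]
contact_force: [-0.5, -0.3, -0.1]
finger_gap: 85.3
gripper_force: 0.0
```

Call:
move_arm(
  series=[
    [[0,0,0],[0,0,0]],
    [[0,0,0],[0,0,0]],
    [[0,0,0],[0,0,0]],
    [[0,0,0],[0,0,0]],
    [[0,0,0],[0,0,0]],
    [[0,0,0],[0,0,0]],
    [[0,0,0],[0,0,0]],
    [[0,0,0],[0,0,0]],
  ],
  jaw=45,
  force=35,
)

```text
time: 3.52
tcp_pos: [489.5, -4.4, 71.4]
tool_rot: [0.809, 0.588, 0.001, 0.001]
contact_force: [-2.1, -0.1, 6.8]
finger_gap: 50.1
gripper_force: 35.1
```

Call:
move_arm(
  series=[
    [[0,0,0.2],[0,0,0]],
    [[0,0,0.6],[0,0,0]],
    [[0,0.2,1.0],[0,0,0]],
    [[-0.04,0.6,1.2],[0,0,0]],
    [[-0.08,1.2,1.3],[0,0,0]],
    [[-0.12,1.9,1.3],[0,0,0]],
    [[-0.16,2.6,1.3],[0,0,0]],
    [[-0.2,3.3,1.3],[0,0,0]],
    [[-0.24,4.0,1.3],[0,0,0]],
    [[-0.28,4.6,1.3],[0,0,0]],
    [[-0.32,5.1,1.2],[0,0,0]],
    [[-0.32,5.29,1.0],[0,0,0]],
  ],
)

```text
time: 5.03
tcp_pos: [469.7, 314.9, 130.9]
tool_rot: [0.809, 0.588, 0.001, 0.0]
contact_force: [0.1, -0.4, -1.9]
finger_gap: 50.0
gripper_force: 36.9
```

Call:
move_arm(
  series=[
    [[0,0,-0.2],[0,0,0]],
    [[0,0,-0.5],[0,0,0]],
    [[0,0,-0.8],[0,0,0]],
    [[0,0,-1.0],[0,0,0]],
    [[0,0,-1.1],[0,0,0]],
    [[0,0,-1.17],[0,0,0]],
    [[0,0,-1.17],[0,0,0]],
    [[0,0,-1.17],[0,0,0]],
  ],
)

```text
time: 6.02
tcp_pos: [470.0, 313.5, 60.5]
tool_rot: [0.809, 0.588, 0.001, 0.0]
contact_force: [-1.2, 0.3, 2.0]
finger_gap: 50.3
gripper_force: 37.2
```

Call:
move_arm(
  series=[
    [[0,0,0],[0,0,0]],
    [[0,0,0],[0,0,0]],
    [[0,0,0],[0,0,0]],
    [[0,0,0],[0,0,0]],
    [[0,0,0.3],[0,0,0]],
    [[0,0,0.8],[0,0,0]],
    [[0,0,1.4],[0,0,0]],
    [[0,-0.2,2.0],[0,0,0]],
    [[0.2,-0.6,2.3],[0,0,0]],
    [[0.4,-1.2,2.4],[0,0,0]],
    [[0.65,-1.9,2.4],[0,0,0]],
    [[0.9,-2.6,2.4],[0,0,0]],
  ],
  jaw=85,
)

```text
time: 7.52
tcp_pos: [524.0, 156.0, 204.2]
tool_rot: [0.809, 0.588, 0.0, 0.0]
contact_force: [1.0, 0.5, 0.3]
finger_gap: 84.9
gripper_force: 0.0
```

Call:
move_arm(
  series=[
    [[0.25,-0.7,0],[0,0,0]],
    [[0.5,-1.4,0],[0,0,0]],
    [[0.65,-1.85,0],[0,0,0]],
    [[0.7,-2.06,-0.1],[0,0,0]],
    [[0.7,-2.06,-0.5],[0,0,0]],
    [[0.7,-2.06,-1.1],[0,0,0]],
    [[0.7,-2.06,-1.7],[0,0,0]],
    [[0.7,-2.06,-2.1],[0,0,0]],
    [[0.7,-2.06,-2.23],[0,0,0]],
    [[0.7,-2.06,-2.23],[0,0,0]],
  ],
)

```text
time: 8.78
tcp_pos: [565.4, 34.0, 70.2]
tool_rot: [0.809, 0.588, -0.0, -0.0]
contact_force: [0.8, 0.2, 0.2]
finger_gap: 85.5
gripper_force: 0.0
```

Call:
move_arm(
  series=[
    [[0,0,0],[0,0,0]],
    [[0,0,0],[0,0,0]],
    [[0,0,0],[0,0,0]],
    [[0,0,0],[0,0,0]],
    [[0,0,0],[0,0,0]],
    [[0,0,0],[0,0,0]],
    [[0,0,0],[0,0,0]],
    [[0,0,0],[0,0,0]],
  ],
  jaw=45,
)

```text
time: 9.78
tcp_pos: [566.2, 33.7, 71.4]
tool_rot: [0.809, 0.588, 0.001, 0.0]
contact_force: [-0.6, 0.6, 6.5]
finger_gap: 50.3
gripper_force: 35.4
```

Call:
move_arm(
  series=[
    [[0,0,0.2],[0,0,0]],
    [[0,0,0.6],[0,0,0]],
    [[0,0.2,1.0],[0,0,0]],
    [[0,0.6,1.2],[0,0,0]],
    [[-0.04,1.2,1.3],[0,0,0]],
    [[-0.04,1.9,1.3],[0,0,0]],
    [[-0.08,2.6,1.3],[0,0,0]],
    [[-0.08,3.2,1.3],[0,0,0]],
    [[-0.08,3.65,1.3],[0,0,0]],
    [[-0.08,3.84,1.2],[0,0,0]],
    [[-0.08,3.84,1.0],[0,0,0]],
  ],
)

```text
time: 11.15
tcp_pos: [561.0, 264.2, 130.0]
tool_rot: [0.809, 0.588, 0.0, 0.0]
contact_force: [0.2, -0.7, -3.7]
finger_gap: 50.4
gripper_force: 37.3
```

Call:
move_arm(
  series=[
    [[0,0,-0.2],[0,0,0]],
    [[0,0,-0.5],[0,0,0]],
    [[0,0,-0.8],[0,0,0]],
    [[0,0,-1.0],[0,0,0]],
    [[0,0,-1.1],[0,0,0]],
    [[0,0,-1.17],[0,0,0]],
    [[0,0,-1.17],[0,0,0]],
    [[0,0,-1.17],[0,0,0]],
  ],
)

```text
time: 12.15
tcp_pos: [561.2, 264.1, 60.5]
tool_rot: [0.809, 0.588, 0.0, 0.0]
contact_force: [-1.2, -0.3, -0.9]
finger_gap: 50.1
gripper_force: 37.5
```

Call:
move_arm(
  series=[
    [[0,0,-0.01],[0,0,0]],
    [[0,0,-0.01],[0,0,0]],
    [[0,0,-0.01],[0,0,0]],
    [[0,0,-0.01],[0,0,0]],
    [[0,0,0.3],[0,0,0]],
    [[0,0,0.8],[0,0,0]],
    [[0,0,1.4],[0,0,0]],
    [[0,-0.2,2.0],[0,0,0]],
    [[-0.1,-0.8,2.3],[0,0,0]],
    [[-0.2,-1.6,2.4],[0,0,0]],
    [[-0.25,-2.4,2.4],[0,0,0]],
    [[-0.3,-3.2,2.4],[0,0,0]],
  ],
  jaw=85,
)

```text
time: 13.65
tcp_pos: [542.6, 70.6, 204.3]
tool_rot: [0.809, 0.588, 0.0, 0.0]
contact_force: [-0.1, 0.8, -0.6]
finger_gap: 84.9
gripper_force: 0.0
```

Call:
move_arm(
  series=[
    [[-0.05,-0.8,0],[0,0,0]],
    [[-0.15,-1.6,0],[0,0,0]],
    [[-0.2,-2.3,0],[0,0,0]],
    [[-0.24,-2.56,-0.1],[0,0,0]],
    [[-0.24,-2.56,-0.5],[0,0,0]],
    [[-0.24,-2.56,-1.1],[0,0,0]],
    [[-0.24,-2.56,-1.7],[0,0,0]],
    [[-0.24,-2.56,-2.1],[0,0,0]],
    [[-0.24,-2.56,-2.23],[0,0,0]],
    [[-0.24,-2.56,-2.23],[0,0,0]],
  ],
)

```text
time: 14.9
tcp_pos: [528.3, -81.1, 70.2]
tool_rot: [0.809, 0.588, -0.0, -0.0]
contact_force: [0.4, 0.0, -0.5]
finger_gap: 84.8
gripper_force: 0.0
```

Call:
move_arm(
  series=[
    [[0,0,0],[0,0,0]],
    [[0,0,0],[0,0,0]],
    [[0,0,0],[0,0,0]],
    [[0,0,0],[0,0,0]],
    [[0,0,0],[0,0,0]],
    [[0,0,0],[0,0,0]],
    [[0,0,0],[0,0,0]],
    [[0,0,0],[0,0,0]],
  ],
  jaw=45,
)

```text
time: 15.9
tcp_pos: [529.0, -81.7, 71.4]
tool_rot: [0.809, 0.588, 0.001, 0.001]
contact_force: [-1.3, 1.4, 7.1]
finger_gap: 50.4
gripper_force: 35.1
```

Call:
move_arm(
  series=[
    [[0,0,0.2],[0,0,0]],
    [[0,0,0.6],[0,0,0]],
    [[-0.1,0.2,1.0],[0,0,0]],
    [[-0.3,0.6,1.2],[0,0,0]],
    [[-0.5,1.2,1.3],[0,0,0]],
    [[-0.8,1.9,1.3],[0,0,0]],
    [[-1.1,2.6,1.3],[0,0,0]],
    [[-1.4,3.3,1.3],[0,0,0]],
    [[-1.7,4.0,1.3],[0,0,0]],
    [[-2.0,4.7,1.3],[0,0,0]],
    [[-2.2,5.2,1.3],[0,0,0]],
    [[-2.27,5.42,1.2],[0,0,0]],
  ],
)

```text
time: 17.4
tcp_pos: [391.9, 245.1, 143.0]
tool_rot: [0.809, 0.588, 0.001, 0.0]
contact_force: [0.5, -0.8, -2.4]
finger_gap: 50.6
gripper_force: 37.3
```

Call:
move_arm(
  series=[
    [[0,0,-0.2],[0,0,0]],
    [[0,0,-0.5],[0,0,0]],
    [[0,0,-0.8],[0,0,0]],
    [[0,0,-1.1],[0,0,0]],
    [[0,0,-1.25],[0,0,0]],
    [[0,0,-1.37],[0,0,0]],
    [[0,0,-1.37],[0,0,0]],
    [[0,0,-1.37],[0,0,0]],
  ],
)

```text
time: 18.4
tcp_pos: [392.5, 243.5, 60.2]
tool_rot: [0.809, 0.587, 0.0, 0.0]
contact_force: [0.7, -0.4, -2.0]
finger_gap: 50.2
gripper_force: 39.0
```

Call:
move_arm(
  series=[
    [[0,0,0],[0,0,0]],
    [[0,0,0],[0,0,0]],
    [[0,0,0],[0,0,0]],
    [[0,0,0],[0,0,0]],
    [[0,0,0.3],[0,0,0]],
    [[0,0,0.8],[0,0,0]],
    [[0,0,1.4],[0,0,0]],
    [[0,0,2.0],[0,0,0]],
    [[0,0,2.4],[0,0,0]],
    [[0,0,2.4],[0,0,0]],
  ],
  jaw=85,
)

```text
time: 19.65
tcp_pos: [393.3, 244.1, 205.5]
tool_rot: [0.809, 0.588, 0.002, 0.0]
contact_force: [0.5, 0.2, -0.3]
finger_gap: 85.0
gripper_force: 0.0
```

Now I check the jars on the mat, then measure the pads, tile and panel from the two cameras.

```bash
cat >> h.py <<'E'
def meas(P,p,d):
    h=hsv(p);X,Y,Z=P[...,0],P[...,1],P[...,2];ctr=(np.hypot(X-547,Y+23)<112)&(d>0)
    for c in HUE:
        m=cmask(h,c)&ctr&(Z>5)&(Z<24)
        if m.sum()>20: m=biggest(m);print(c,'pad',circ(P[m][:,:2]),np.median(Z[m]).round(1),m.sum())
    m=ctr&(Z>27)&(Z<40)&(np.hypot(X-549,Y+25)<40)
    if m.sum()>20: print('tile',cv2.minAreaRect(P[m][:,:2].astype(np.float32)),np.median(Z[m]))
    m=(h[...,2]<55)&(np.hypot(X-523,Y+297)<60)&(d>0)
    for cnt in cv2.findContours(m.astype(np.uint8),cv2.RETR_EXTERNAL,cv2.CHAIN_APPROX_NONE)[0]:
        if len(cnt)>40:
            w=np.array([P[b,a] for a,b in cnt[:,0]]);print('sq',cv2.minAreaRect(w[:,:2].astype(np.float32)),np.median(w[:,2]))
E
python3 - <<'E'
from h import *
for n in ['top','side']:
    p,d=read_camera(n);I=camera_info(n);P=cloud(d,I,I['extrinsics']);cv2.imwrite(f'pics/{n}2.png',p[:,:,::-1])
    print(n);lids(P,p,(P[...,1]>150)&(d>0));meas(P,p,d)
E
```

```text
top
red lid n 494 z 103.2 circ (array([470.2, 311.1]), 25.0) mean [471.9 310.9]
yellow lid n 444 z 103.1 circ (array([391.7, 240.6]), 25.7) mean [388.8 240.8]
blue lid n 445 z 103.3 circ (array([560.9, 262.7]), 25.4) mean [560.6 266.1]
red pad (array([488.8,  -5.9]), 33.2) 14.4 750
yellow pad (array([528.4, -84.5]), 33.5) 14.5 769
blue pad (array([567.8,  32.9]), 32.2) 14.4 693
tile ((549.1929931640625, -25.50834083557129), (39.57997131347656, 40.11631393432617), 80.8895263671875) 32.61936691443316
side
red lid n 1276 z 101.5 circ (array([470.1, 314.3]), 26.3) mean [470.5 315.4]
yellow lid n 1056 z 101.6 circ (array([393.2, 242.9]), 26.2) mean [393.2 244.7]
blue lid n 1007 z 101.7 circ (array([561.4, 264.2]), 26.2) mean [561.3 266.1]
red pad (array([489.3,  -5. ]), 35.8) 12.2 788
yellow pad (array([529.9, -83.2]), 34.7) 12.0 600
blue pad (array([568.6,  34.5]), 34.7) 12.3 806
tile ((549.659423828125, -22.921354293823242), (42.0574836730957, 39.35734939575195), 80.98578643798828) 30.25097897219689
```

View pics/side2.png

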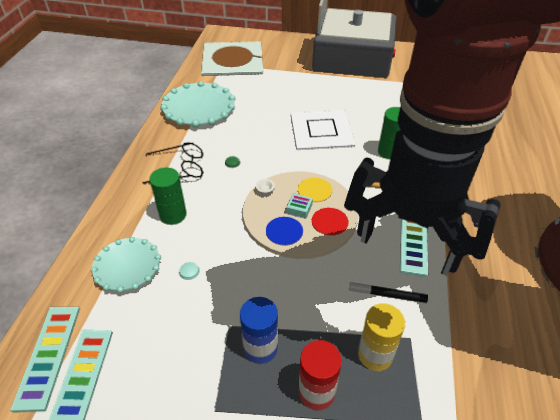

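All three jars stand upright on the mat, the dish is untouched, and the tile and pads are clear. I go to the tile at (549,-24.5), yaw 81°, with the jaw at 64.

Call:
move_arm(
  series=[
    [[0.2,-0.3,0],[0,0,0.2]],
    [[0.5,-0.8,0],[0,0,0.5]],
    [[0.8,-1.4,0],[0,0,0.8]],
    [[1.15,-2.0,0],[0,0,1.1]],
    [[1.5,-2.6,0],[0,0,1.4]],
    [[1.9,-3.2,0],[0,0,1.7]],
    [[2.25,-3.8,0],[0,0,1.8]],
    [[2.5,-4.25,0],[0,0,1.8]],
    [[2.6,-4.47,0],[0,0,1.8]],
    [[2.6,-4.47,-0.5],[0,0,1.8]],
    [[2.6,-4.47,-1.0],[0,0,1.8]],
    [[2.6,-4.47,-1.0],[0,0,1.8]],
  ],
  jaw=64,
)

```text
time: 21.25
tcp_pos: [545.7, -23.7, 141.7]
tool_rot: [0.76, 0.649, -0.002, -0.002]
contact_force: [0.1, -0.1, -0.1]
finger_gap: 64.1
gripper_force: 0.0
```

```bash
python3 - <<'E'
from h import *
for i in range(2):
    o=r.get_obs();print(o['tcp_pos'].round(1),o['tool_rot'].round(3),o['time'],o['finger_gap'])
    p,d,P=wrist();meas(P,p,d)
h=hsv(p);m=(P[...,2]>22)&(P[...,2]<36)&(h[...,1]<60)&(P[...,0]>595)&(d>0);m=biggest(m);print('dish',circ(P[m][:,:2]))
E
```

```text
[545.7 -23.7 141.7] [ 0.76   0.649 -0.002 -0.002] 21.25 64.11947123769068
red pad (array([488. ,  -4.9]), 34.1) 14.3 5157
yellow pad (array([527. , -84.1]), 34.6) 14.3 4332
blue pad (array([566.9,  33.7]), 33.5) 14.3 5799
tile ((548.93212890625, -24.927873611450195), (40.890235900878906, 40.004154205322266), 80.75494384765625) 32.39443445215102
[547.  -23.9 143.4] [ 0.76   0.649 -0.001 -0.001] 21.3 63.60727323288761
red pad (array([488.1,  -5. ]), 34.0) 14.3 5121
yellow pad (array([527.1, -84. ]), 34.8) 14.3 4301
blue pad (array([566.9,  33.8]), 33.5) 14.2 5765
tile ((548.8368530273438, -24.686275482177734), (40.513145446777344, 39.800498962402344), 80.71217346191406) 32.35656893563882
dish (array([622.2, -61.1]), 19.4)
```

Call:
move_arm(
  series=[
    [[0.01,0,-0.3],[0,0,0]],
    [[0.01,0,-0.8],[0,0,0]],
    [[0.01,0,-1.3],[0,0,0]],
    [[0.01,0,-1.7],[0,0,0]],
    [[0.01,0,-2.0],[0,0,0]],
    [[0.01,0,-2.15],[0,0,0]],
    [[0.01,0,-2.15],[0,0,0]],
    [[0.01,0,-2.15],[0,0,0]],
  ],
)

```text
time: 22.35
tcp_pos: [549.6, -24.6, 16.0]
tool_rot: [0.761, 0.649, 0.0, 0.001]
contact_force: [0.3, 0.1, -0.3]
finger_gap: 63.9
gripper_force: 0.0
```

Call:
move_arm(
  series=[
    [[0,0,0],[0,0,0]],
    [[0,0,0],[0,0,0]],
    [[0,0,0],[0,0,0]],
    [[0,0,0],[0,0,0]],
    [[0,0,0],[0,0,0]],
    [[0,0,0],[0,0,0]],
    [[0,0,0],[0,0,0]],
    [[0,0,0],[0,0,0]],
  ],
  jaw=32,
)

```text
time: 23.35
tcp_pos: [548.8, -24.6, 15.0]
tool_rot: [0.761, 0.649, -0.0, -0.0]
contact_force: [0.6, 0.2, -0.1]
finger_gap: 32.1
gripper_force: 0.0
```

The fingers closed to 32 mm without any force, so I look before going on.

```bash
python3 - <<'E'
from h import *
p,d,P=wrist();meas(P,p,d)
s,ds=read_camera('side');c=cv2.resize(s[140:260,230:390],None,fx=3.5,fy=3.5)
cv2.imwrite('pics/w3.png',np.hstack([cv2.resize(p,None,fx=.43,fy=1)[:420],c])[:,:800,::-1])
E
```

```text
red pad (array([488.,  -5.]), 34.6) 14.3 13384
yellow pad (array([531.4, -83.7]), 33.2) 14.2 6650
blue pad (array([566.9,  33.7]), 33.8) 14.3 17077
tile ((548.9784545898438, -24.349668502807617), (40.27180480957031, 40.3006477355957), 81.80219268798828) 32.39429554381175
```

View pics/w3.png

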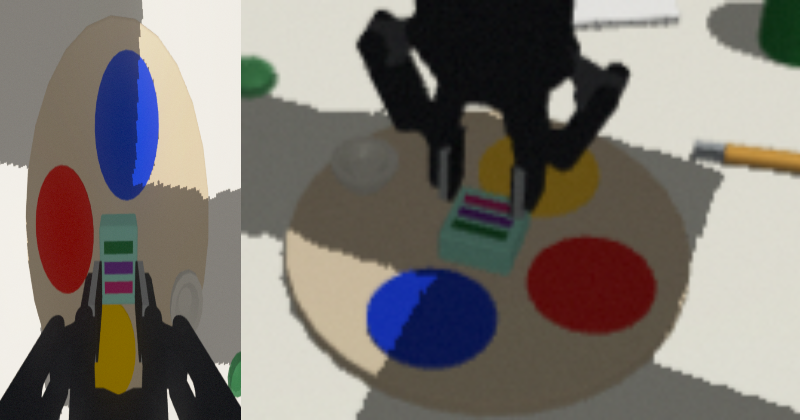

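```bash
python3 - <<'E'
from h import *
p,d,P=wrist()
for v in (262,275,290,310,330,350):
    print(v,[(u,*P[v,u].round(0).astype(int)) for u in (208,218,228,238,320,330,340,350)])
o=r.get_obs();print(o['tcp_pos'],o['finger_gap'],o['gripper_force'])
c=cv2.resize(p[230:360,190:370],None,fx=4,fy=4,interpolation=cv2.INTER_CUBIC);cv2.imwrite('pics/w4.png',c[:,:,::-1])
s,ds=read_camera('side');I=camera_info('side');Q=cloud(ds,I,I['extrinsics']);h=hsv(s)
m=(h[...,2]<70)&(np.hypot(Q[...,0]-549,Q[...,1]+25)<70)&(Q[...,2]>16)&(Q[...,2]<60)&(ds>0);q=Q[m]
for lo in range(16,60,4):
    k=q[(q[:,2]>=lo)&(q[:,2]<lo+4)]
    if len(k):print(lo,len(k),k.min(0).round(),k.max(0).round())
E
```

```text
262 [(208, np.int64(514), np.int64(-25), np.int64(15)), (218, np.int64(519), np.int64(-27), np.int64(12)), (228, np.int64(532), np.int64(-10), np.int64(52)), (238, np.int64(532), np.int64(-20), np.int64(32)), (320, np.int64(568), np.int64(-16), np.int64(53)), (330, np.int64(572), np.int64(-17), np.int64(52)), (340, np.int64(580), np.int64(-36), np.int64(13)), (350, np.int64(586), np.int64(-38), np.int64(12))]
275 [(208, np.int64(524), np.int64(-12), np.int64(56)), (218, np.int64(530), np.int64(-10), np.int64(63)), (228, np.int64(533), np.int64(-10), np.int64(64)), (238, np.int64(531), np.int64(-26), np.int64(32)), (320, np.int64(567), np.int64(-16), np.int64(64)), (330, np.int64(571), np.int64(-17), np.int64(62)), (340, np.int64(575), np.int64(-21), np.int64(56)), (350, np.int64(585), np.int64(-45), np.int64(12))]
290 [(208, np.int64(526), np.int64(-13), np.int64(68)), (218, np.int64(531), np.int64(-10), np.int64(75)), (228, np.int64(535), np.int64(-11), np.int64(74)), (238, np.int64(530), np.int64(-34), np.int64(32)), (320, np.int64(566), np.int64(-19), np.int64(68)), (330, np.int64
[... 1060 characters left out ...]
int64(91)), (228, np.int64(532), np.int64(-30), np.int64(81)), (238, np.int64(519), np.int64(-80), np.int64(14)), (320, np.int64(564), np.int64(-88), np.int64(13)), (330, np.int64(566), np.int64(-31), np.int64(87)), (340, np.int64(567), np.int64(-11), np.int64(113)), (350, np.int64(569), np.int64(-10), np.int64(115))]
[548.80442464 -24.6003039   15.01248884] 31.820525074743166 0.0
24 3 [545. -33.  28.] [551. -22.  28.]
28 96 [535. -40.  28.] [566. -11.  32.]
32 15 [543. -31.  32.] [567. -10.  33.]
40 1 [528. -20.  43.] [528. -20.  43.]
44 6 [565. -36.  44.] [567. -18.  48.]
48 12 [526. -36.  49.] [570.  -9.  52.]
52 27 [523. -35.  52.] [579.  -9.  56.]
56 29 [520. -35.  56.] [579.  -9.  60.]
```

View pics/w4.png

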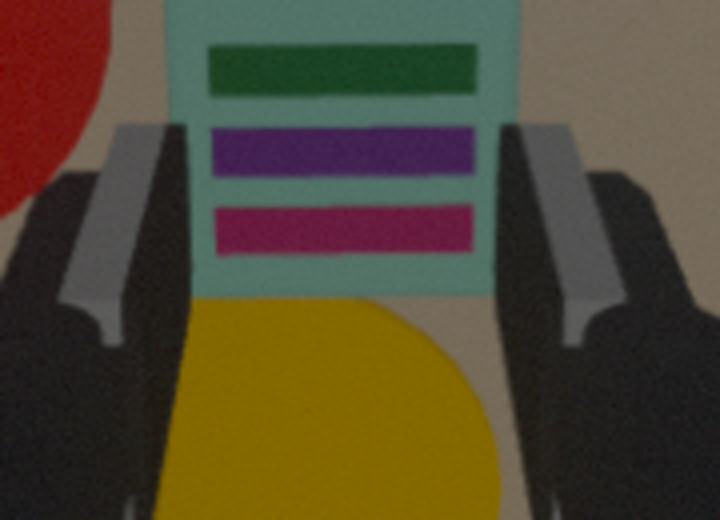

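The view shows both fingertips above the tile: their depth points lie at z≈45, while the tile top is at 32. The side camera independently gives the tips at z≈44. So the real tips end about 29 mm behind the reported TCP. The tile hasn't moved. I reopen, go 25 mm lower and watch the force.

Call:
move_arm(
  series=[
    [[0,0,0],[0,0,0]],
    [[0,0,0],[0,0,0]],
    [[0,0,0],[0,0,0]],
    [[0,0,0],[0,0,0]],
    [[0,0,-0.1],[0,0,0]],
    [[0,0,-0.2],[0,0,0]],
    [[0,0,-0.3],[0,0,0]],
    [[0,0,-0.38],[0,0,0]],
    [[0,0,-0.42],[0,0,0]],
    [[0,0,-0.42],[0,0,0]],
  ],
  jaw=62,
)

```text
time: 24.8
tcp_pos: [548.7, -24.6, -10.3]
tool_rot: [0.761, 0.649, -0.0, -0.0]
contact_force: [-0.4, -0.4, 0.1]
finger_gap: 62.1
gripper_force: 0.0
```

Call:
move_arm(
  series=[
    [[0,0,0],[0,0,0]],
    [[0,0,0],[0,0,0]],
    [[0,0,0],[0,0,0]],
    [[0,0,0],[0,0,0]],
    [[0,0,0],[0,0,0]],
    [[0,0,0],[0,0,0]],
    [[0,0,0],[0,0,0]],
    [[0,0,0],[0,0,0]],
  ],
  jaw=32,
)

```text
time: 25.8
tcp_pos: [549.0, -24.6, -9.8]
tool_rot: [0.761, 0.649, 0.0, 0.0]
contact_force: [-1.0, -0.6, 4.7]
finger_gap: 39.2
gripper_force: 35.9
```

The tile is gripped at 39.2 mm. I lift it and carry it toward the panel.

Call:
move_arm(
  series=[
    [[0,0,0.3],[0,0,0]],
    [[0,0,0.9],[0,0,0]],
    [[0,0,1.6],[0,0,0]],
    [[0,-0.1,2.3],[0,0,0]],
    [[0,-0.4,2.8],[0,0,0]],
    [[0,-1.0,3.2],[0,0,0]],
    [[-0.1,-1.6,3.4],[0,0,0]],
    [[-0.2,-2.2,3.4],[0,0,0]],
    [[-0.3,-2.8,3.4],[0,0,0]],
    [[-0.4,-3.3,3.4],[0,0,0]],
    [[-0.4,-3.6,3.4],[0,0,0]],
    [[-0.4,-3.6,3.4],[0,0,0]],
  ],
)

```text
time: 27.3
tcp_pos: [524.8, -241.3, 193.5]
tool_rot: [0.761, 0.649, 0.0, -0.0]
contact_force: [0.2, 0.4, -0.3]
finger_gap: 39.3
gripper_force: 35.6
```

```bash
python3 - <<'E'
from h import *
o=r.get_obs();print(o['tcp_pos'].round(1),o['finger_gap'],o['time'])
p,d,P=wrist();cv2.imwrite('pics/w5.png',p[:,:,::-1])
h=hsv(p);X,Y,Z=P[...,0],P[...,1],P[...,2]
m=biggest((Z>5)&(Z<13)&(Y<-200)&(abs(X-523)<110)&(d>0));print('panel',cv2.minAreaRect(P[m][:,:2].astype(np.float32)),np.median(Z[m]),m.sum())
np.savez('w5.npz',p=p,P=P)
for n in ['top','side']:
    p,d=read_camera(n);I=camera_info(n);P=cloud(d,I,I['extrinsics']);np.savez(n+'5.npz',p=p,P=P)
    m=biggest((h[...,2]>=0)&(P[...,2]>4)&(P[...,2]<13)&(P[...,1]<-200)&(P[...,1]>-420)&(abs(P[...,0]-523)<110)&(d>0));print(n,cv2.minAreaRect(P[m][:,:2].astype(np.float32)),np.median(P[m][:,2]))
E
```

```text
[ 524.8 -241.3  193.5] 39.31571796517098 27.3
panel ((540.2233276367188, -292.0498046875), (129.56997680664062, 130.85220336914062), 15.908567428588867) 8.280332294819686 11253
top ((540.6741943359375, -290.264404296875), (131.3890380859375, 132.44610595703125), 15.975802421569824) 8.647576517581456
side ((541.8305053710938, -289.9767761230469), (129.26898193359375, 135.5069580078125), 15.861796379089355) 5.994826012422493
```

View pics/w5.png

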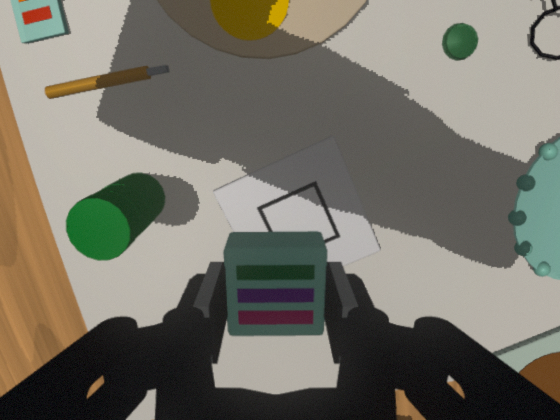

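The wrist view shows the tile held level with its stripes up, and the panel's square at (298,216) just ahead. The panel is measured at (540.5,-291), yaw 16°, top at z 8. I turn by 25° and lower the tile.

Call:
move_arm(
  series=[
    [[0.05,-0.2,0],[0,0,0.8]],
    [[0.1,-0.4,0],[0,0,1.8]],
    [[0.2,-0.6,-0.2],[0,0,2.8]],
    [[0.26,-0.84,-0.6],[0,0,3.8]],
    [[0.26,-0.84,-1.1],[0,0,4.6]],
    [[0.26,-0.84,-1.7],[0,0,5]],
    [[0.26,-0.84,-2.3],[0,0,5]],
    [[0.26,-0.84,-2.8],[0,0,5]],
    [[0.26,-0.84,-3.2],[0,0,5]],
    [[0.26,-0.84,-3.4],[0,0,5]],
    [[0.26,-0.84,-3.45],[0,0,5]],
    [[0.26,-0.84,-3.45],[0,0,5]],
  ],
)

```text
time: 28.95
tcp_pos: [540.9, -291.1, -12.5]
tool_rot: [0.602, 0.799, 0.0, 0.0]
contact_force: [-0.2, 0.5, -0.2]
finger_gap: 39.2
gripper_force: 35.6
```

Call:
move_arm(
  series=[
    [[0,0,0],[0,0,0]],
    [[0,0,0],[0,0,0]],
    [[0,0,0],[0,0,0]],
    [[0,0,0],[0,0,0]],
    [[0,0,0.3],[0,0,0]],
    [[0,0,0.8],[0,0,0]],
    [[0,0,1.5],[0,0,0]],
    [[0,0,2.2],[0,0,0]],
    [[0,0,2.8],[0,0,0]],
    [[0,0,3.4],[0,0,0]],
    [[0,0,3.5],[0,0,0]],
    [[0,0,3.5],[0,0,0]],
  ],
  jaw=66,
)

```text
time: 30.45
tcp_pos: [540.4, -291.0, 197.4]
tool_rot: [0.602, 0.798, 0.0, 0.0]
contact_force: [-0.6, 0.3, -0.2]
finger_gap: 66.1
gripper_force: 0.0
```

```bash
python3 - <<'E'
from h import *
for n in ['wrist','side','top']:
    if n=='wrist': p,d,P=wrist()
    else: p,d=read_camera(n);I=camera_info(n);P=cloud(d,I,I['extrinsics'])
    m=(P[...,2]>20)&(P[...,2]<34)&(np.hypot(P[...,0]-540,P[...,1]+291)<40)&(d>0)
    if m.sum()>20:m=biggest(m);print(n,cv2.minAreaRect(P[m][:,:2].astype(np.float32)),np.percentile(P[m][:,2],[10,50,90]))
    if n!='wrist': lids(P,p,(P[...,1]>150)&(d>0))
    cv2.imwrite(f'pics/{n}6.png',p[:,:,::-1])
E
```

```text
wrist ((541.2554931640625, -290.9825439453125), (39.74977493286133, 39.85681915283203), 16.6962947845459) [27.14819579 28.3957881  29.46585313]
side ((542.3618774414062, -287.95843505859375), (40.30632019042969, 44.54739761352539), 17.17024803161621) [22.41624605 25.56694458 27.37066102]
red lid n 1278 z 101.5 circ (array([470.7, 314.1]), 26.0) mean [470.6 315.6]
yellow lid n 1057 z 101.7 circ (array([393.2, 243.1]), 25.9) mean [393.  244.6]
blue lid n 1007 z 101.7 circ (array([561.6, 264.8]), 26.1) mean [561.4 266.2]
top ((541.7921142578125, -291.2217102050781), (40.36578369140625, 41.47793960571289), 16.946002960205078) [26.20744183 28.4702097  30.65143671]
red lid n 537 z 103.2 circ (array([470.2, 311.2]), 25.1) mean [470.1 310.9]
yellow lid n 589 z 103.1 circ (array([392.7, 240.6]), 25.8) mean [392.6 240.5]
blue lid n 546 z 103.1 circ (array([561.1, 262.7]), 25.7) mean [560.8 262.3]
```

View pics/wrist6.png

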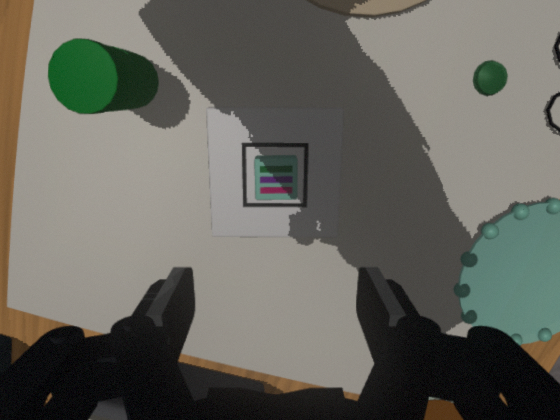

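The tile lies flat and centred in the square at (276,177), stripes up, and the jars are still on the mat. Now I return the jars, yellow first.

Call:
move_arm(
  series=[
    [[-0.1,0.3,0],[0,0,-0.5]],
    [[-0.3,1.0,0],[0,0,-1.2]],
    [[-0.5,1.8,0],[0,0,-1.9]],
    [[-0.7,2.6,0],[0,0,-2.6]],
    [[-0.95,3.5,0],[0,0,-3.3]],
    [[-1.2,4.4,0],[0,0,-4.0]],
    [[-1.45,5.3,0],[0,0,-4.7]],
    [[-1.7,6.2,0],[0,0,-5.4]],
    [[-1.95,7.1,0],[0,0,-6.0]],
    [[-2.2,7.9,0],[0,0,-6.5]],
    [[-2.4,8.6,0],[0,0,-6.8]],
    [[-2.46,8.9,0],[0,0,-6.8]],
  ],
  jaw=85,
)

```text
time: 32.1
tcp_pos: [391.2, 244.7, 196.0]
tool_rot: [0.809, 0.588, -0.001, -0.0]
contact_force: [0.9, -0.9, -0.0]
finger_gap: 84.9
gripper_force: 0.0
```

Call:
move_arm(
  series=[
    [[0,0,0],[0,0,0]],
    [[0,0,-0.4],[0,0,0]],
    [[0,0,-1.0],[0,0,0]],
    [[0,0,-1.6],[0,0,0]],
    [[0,0,-2.1],[0,0,0]],
    [[0,0,-2.4],[0,0,0]],
    [[0,0,-2.53],[0,0,0]],
    [[0,0,-2.53],[0,0,0]],
  ],
)

```text
time: 33.1
tcp_pos: [392.6, 242.4, 44.8]
tool_rot: [0.809, 0.587, -0.0, -0.0]
contact_force: [0.2, -0.2, -0.1]
finger_gap: 85.2
gripper_force: 0.0
```

Call:
move_arm(
  series=[
    [[0,0,0],[0,0,0]],
    [[0,0,0],[0,0,0]],
    [[0,0,0],[0,0,0]],
    [[0,0,0],[0,0,0]],
    [[0,0,0],[0,0,0]],
    [[0,0,0],[0,0,0]],
    [[0,0,0],[0,0,0]],
    [[0,0,0],[0,0,0]],
  ],
  jaw=45,
)

```text
time: 34.1
tcp_pos: [393.2, 243.4, 45.8]
tool_rot: [0.809, 0.588, 0.001, 0.0]
contact_force: [-1.4, 0.3, 5.3]
finger_gap: 51.1
gripper_force: 35.5
```

Call:
move_arm(
  series=[
    [[0,0,0.2],[0,0,0]],
    [[0,0,0.6],[0,0,0]],
    [[0.1,-0.2,1.0],[0,0,0]],
    [[0.3,-0.6,1.2],[0,0,0]],
    [[0.5,-1.2,1.3],[0,0,0]],
    [[0.8,-1.9,1.3],[0,0,0]],
    [[1.1,-2.6,1.3],[0,0,0]],
    [[1.4,-3.3,1.3],[0,0,0]],
    [[1.7,-4.0,1.3],[0,0,0]],
    [[2.0,-4.7,1.3],[0,0,0]],
    [[2.2,-5.25,1.3],[0,0,0]],
    [[2.25,-5.44,1.2],[0,0,0]],
  ],
)

```text
time: 35.6
tcp_pos: [528.7, -85.3, 117.7]
tool_rot: [0.81, 0.587, 0.0, 0.001]
contact_force: [-0.2, -0.6, -3.3]
finger_gap: 50.7
gripper_force: 37.6
```

Call:
move_arm(
  series=[
    [[0,0,0],[0,0,0]],
    [[0,0,-0.3],[0,0,0]],
    [[0,0,-0.6],[0,0,0]],
    [[0,0,-0.8],[0,0,0]],
    [[0,0,-0.93],[0,0,0]],
    [[0,0,-1.01],[0,0,0]],
    [[0,0,-1.01],[0,0,0]],
    [[0,0,-1.01],[0,0,0]],
  ],
)

```text
time: 36.6
tcp_pos: [528.0, -83.3, 56.9]
tool_rot: [0.809, 0.588, 0.0, 0.0]
contact_force: [-2.4, 1.7, 3.5]
finger_gap: 50.9
gripper_force: 38.0
```

Call:
move_arm(
  series=[
    [[0,0,0],[0,0,0]],
    [[0,0,0],[0,0,0]],
    [[0,0,0],[0,0,0]],
    [[0,0,0],[0,0,0]],
    [[0,0,0.3],[0,0,0]],
    [[0,0,0.8],[0,0,0]],
    [[0,0,1.4],[0,0,0]],
    [[0,0.3,2.0],[0,0,0]],
    [[0.1,0.9,2.3],[0,0,0]],
    [[0.2,1.6,2.4],[0,0,0]],
    [[0.3,2.4,2.4],[0,0,0]],
    [[0.35,3.2,2.4],[0,0,0]],
  ],
  jaw=85,
)

```text
time: 38.1
tcp_pos: [549.0, 110.0, 200.5]
tool_rot: [0.809, 0.587, 0.0, 0.0]
contact_force: [1.5, -1.1, 0.2]
finger_gap: 85.2
gripper_force: 0.0
```

Call:
move_arm(
  series=[
    [[0.1,0.8,0],[0,0,0]],
    [[0.15,1.6,0],[0,0,0]],
    [[0.2,2.3,0],[0,0,0]],
    [[0.2,2.59,0],[0,0,0]],
    [[0.2,2.59,-0.3],[0,0,0]],
    [[0.2,2.59,-0.9],[0,0,0]],
    [[0.2,2.59,-1.5],[0,0,0]],
    [[0.2,2.59,-2.1],[0,0,0]],
    [[0.2,2.59,-2.45],[0,0,0]],
    [[0.2,2.59,-2.59],[0,0,0]],
    [[0.2,2.59,-2.59],[0,0,0]],
  ],
)

```text
time: 39.48
tcp_pos: [560.8, 263.6, 45.1]
tool_rot: [0.809, 0.587, -0.0, -0.0]
contact_force: [0.3, 0.0, -0.0]
finger_gap: 85.0
gripper_force: 0.0
```

Call:
move_arm(
  series=[
    [[0,0,0],[0,0,0]],
    [[0,0,0],[0,0,0]],
    [[0,0,0],[0,0,0]],
    [[0,0,0],[0,0,0]],
    [[0,0,0],[0,0,0]],
    [[0,0,0],[0,0,0]],
    [[0,0,0],[0,0,0]],
    [[0,0,0],[0,0,0]],
  ],
  jaw=45,
)

```text
time: 40.48
tcp_pos: [561.4, 264.3, 46.1]
tool_rot: [0.809, 0.588, 0.001, 0.0]
contact_force: [-1.1, -0.3, 6.6]
finger_gap: 51.0
gripper_force: 35.9
```

Call:
move_arm(
  series=[
    [[0,0,0.2],[0,0,0]],
    [[0,0,0.6],[0,0,0]],
    [[0,-0.2,1.0],[0,0,0]],
    [[0,-0.6,1.2],[0,0,0]],
    [[0.05,-1.2,1.3],[0,0,0]],
    [[0.05,-1.9,1.3],[0,0,0]],
    [[0.1,-2.6,1.3],[0,0,0]],
    [[0.1,-3.2,1.3],[0,0,0]],
    [[0.1,-3.65,1.3],[0,0,0]],
    [[0.1,-3.84,1.3],[0,0,0]],
    [[0.1,-3.84,1.2],[0,0,0]],
  ],
)

```text
time: 41.85
tcp_pos: [567.2, 33.4, 117.4]
tool_rot: [0.809, 0.587, 0.0, 0.0]
contact_force: [-0.1, -0.6, -2.6]
finger_gap: 50.6
gripper_force: 37.4
```

Call:
move_arm(
  series=[
    [[0,0,0],[0,0,0]],
    [[0,0,-0.3],[0,0,0]],
    [[0,0,-0.6],[0,0,0]],
    [[0,0,-0.8],[0,0,0]],
    [[0,0,-0.93],[0,0,0]],
    [[0,0,-1.01],[0,0,0]],
    [[0,0,-1.01],[0,0,0]],
    [[0,0,-1.01],[0,0,0]],
  ],
)

```text
time: 42.85
tcp_pos: [567.0, 33.8, 57.1]
tool_rot: [0.809, 0.588, 0.0, 0.0]
contact_force: [-2.6, 1.3, 6.5]
finger_gap: 50.7
gripper_force: 38.1
```

Call:
move_arm(
  series=[
    [[0,0,0],[0,0,0]],
    [[0,0,0],[0,0,0]],
    [[0,0,0],[0,0,0]],
    [[0,0,0],[0,0,0]],
    [[0,0,0.3],[0,0,0]],
    [[0,0,0.8],[0,0,0]],
    [[0,0,1.4],[0,0,0]],
    [[-0.1,0.3,2.0],[0,0,0]],
    [[-0.3,0.9,2.3],[0,0,0]],
    [[-0.5,1.6,2.4],[0,0,0]],
    [[-0.8,2.4,2.4],[0,0,0]],
    [[-1.1,3.2,2.4],[0,0,0]],
  ],
  jaw=85,
)

```text
time: 44.35
tcp_pos: [500.3, 227.0, 200.6]
tool_rot: [0.809, 0.587, 0.0, 0.0]
contact_force: [1.0, 0.5, 0.8]
finger_gap: 85.3
gripper_force: 0.0
```

Call:
move_arm(
  series=[
    [[-0.25,0.7,0],[0,0,0]],
    [[-0.45,1.3,0],[0,0,0]],
    [[-0.51,1.46,0],[0,0,0]],
    [[-0.51,1.46,0],[0,0,0]],
    [[-0.51,1.46,-0.3],[0,0,0]],
    [[-0.51,1.46,-0.9],[0,0,0]],
    [[-0.51,1.46,-1.5],[0,0,0]],
    [[-0.51,1.46,-2.1],[0,0,0]],
    [[-0.51,1.46,-2.45],[0,0,0]],
    [[-0.51,1.46,-2.59],[0,0,0]],
    [[-0.51,1.46,-2.59],[0,0,0]],
  ],
)

```text
time: 45.72
tcp_pos: [470.5, 312.5, 45.1]
tool_rot: [0.809, 0.587, -0.0, 0.0]
contact_force: [-0.5, -0.3, 1.0]
finger_gap: 85.2
gripper_force: 0.0
```

Call:
move_arm(
  series=[
    [[0,0,0],[0,0,0]],
    [[0,0,0],[0,0,0]],
    [[0,0,0],[0,0,0]],
    [[0,0,0],[0,0,0]],
    [[0,0,0],[0,0,0]],
    [[0,0,0],[0,0,0]],
    [[0,0,0],[0,0,0]],
    [[0,0,0],[0,0,0]],
  ],
  jaw=45,
)

```text
time: 46.72
tcp_pos: [470.8, 313.7, 46.1]
tool_rot: [0.809, 0.588, 0.001, 0.0]
contact_force: [-1.0, -0.6, 5.1]
finger_gap: 51.3
gripper_force: 35.7
```

Call:
move_arm(
  series=[
    [[0,0,0.2],[0,0,0]],
    [[0,0,0.6],[0,0,0]],
    [[0,-0.2,1.0],[0,0,0]],
    [[0,-0.6,1.3],[0,0,0]],
    [[0.05,-1.2,1.5],[0,0,0]],
    [[0.1,-1.9,1.5],[0,0,0]],
    [[0.15,-2.6,1.5],[0,0,0]],
    [[0.2,-3.3,1.5],[0,0,0]],
    [[0.25,-4.0,1.5],[0,0,0]],
    [[0.3,-4.7,1.5],[0,0,0]],
    [[0.3,-5.15,1.4],[0,0,0]],
    [[0.3,-5.3,1.2],[0,0,0]],
  ],
)

```text
time: 48.22
tcp_pos: [488.9, -6.2, 117.7]
tool_rot: [0.81, 0.587, 0.001, 0.001]
contact_force: [-0.0, 1.2, -2.0]
finger_gap: 50.7
gripper_force: 36.9
```

Call:
move_arm(
  series=[
    [[0,0,0],[0,0,0]],
    [[0,0,-0.3],[0,0,0]],
    [[0,0,-0.6],[0,0,0]],
    [[0,0,-0.8],[0,0,0]],
    [[0,0,-0.93],[0,0,0]],
    [[0,0,-1.01],[0,0,0]],
    [[0,0,-1.01],[0,0,0]],
    [[0,0,-1.01],[0,0,0]],
  ],
)

```text
time: 49.22
tcp_pos: [488.2, -4.6, 56.9]
tool_rot: [0.809, 0.588, 0.0, -0.0]
contact_force: [-2.9, 1.3, 6.5]
finger_gap: 51.0
gripper_force: 37.3
```

Call:
move_arm(
  series=[
    [[0,0,0],[0,0,0]],
    [[0,0,0],[0,0,0]],
    [[0,0,0],[0,0,0]],
    [[0,0,0],[0,0,0]],
    [[0,0,0.3],[0,0,0]],
    [[0,0,0.8],[0,0,0]],
    [[0,0,1.4],[0,0,0]],
    [[0,0,2.0],[0,0,0]],
    [[0,0,2.6],[0,0,0]],
    [[-0.3,0,3.0],[0,0,0]],
    [[-0.9,0,3.2],[0,0,0]],
    [[-0.9,0,3.2],[0,0,0]],
  ],
  jaw=85,
)

```text
time: 50.72
tcp_pos: [433.2, -4.7, 249.4]
tool_rot: [0.809, 0.588, 0.0, 0.001]
contact_force: [0.9, -1.2, -0.4]
finger_gap: 84.9
gripper_force: 0.0
```

```bash
python3 - <<'E'
from h import *
for n in ['wrist','side','top']:
    if n=='wrist': p,d,P=wrist()
    else: p,d=read_camera(n);I=camera_info(n);P=cloud(d,I,I['extrinsics'])
    print(n);lids(P,p,(np.hypot(P[...,0]-547,P[...,1]+23)<130)&(d>0))
    h=hsv(p);m=(P[...,2]>20)&(P[...,2]<36)&(h[...,1]<70)&(np.hypot(P[...,0]-622,P[...,1]+61)<35)&(d>0)
    if m.sum()>20:m=biggest(m);print('dish',circ(P[m][:,:2]))
    cv2.imwrite(f'pics/{n}9.png',p[:,:,::-1])
print(r.get_obs()['time'])
E
```

```text
wrist
red lid n 2886 z 114.2 circ (array([486.7,  -4.5]), 25.6) mean [486.5  -3.8]
yellow lid n 2380 z 114.1 circ (array([525.4, -84.7]), 25.7) mean [525.4 -82.9]
blue lid n 3211 z 114.2 circ (array([565.7,  33.3]), 25.7) mean [565.   33.7]
dish (array([622.7, -60.4]), 19.3)
side
red lid n 532 z 112.0 circ (array([489.7,  -3.1]), 27.1) mean [488.2  -1. ]
yellow lid n 428 z 111.9 circ (array([526.8, -82.3]), 26.0) mean [527.3 -80.5]
blue lid n 550 z 112.2 circ (array([567.8,  34.8]), 26.4) mean [567.2  36.4]
dish (array([622.9, -59.7]), 20.6)
top
red lid n 374 z 114.2 circ (array([487.2,  -5.5]), 25.6) mean [490.    1.3]
yellow lid n 559 z 114.3 circ (array([526.7, -85.1]), 25.3) mean [526.5 -84.8]
blue lid n 545 z 114.3 circ (array([566.3,  32. ]), 25.7) mean [566.2  31.7]
dish (array([622.8, -62.1]), 18.8)
50.875
```

View pics/side9.png

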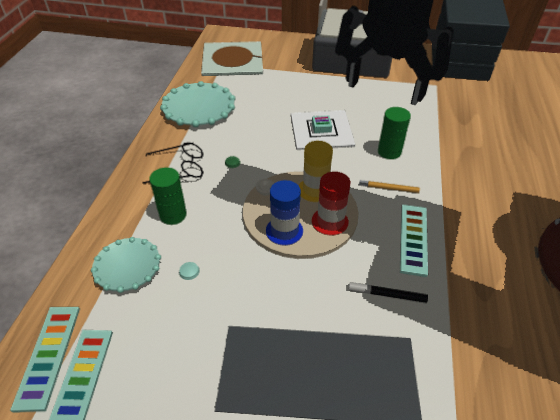

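The final view shows all jars upright on their own pads, each within 2 mm of the pad's middle in the same camera. The block is in the black square at (321,128), the dish is unmoved and the arm is clear. Handing in.

```bash
python3 -c "
from plant import r
print(r.hand_in())"
```

```text
the job is handed in; nothing more can be done
None
```

The job is handed in, with no verdict returned: by my last camera measurements each jar stands within about 2 mm of its own pad's middle, the block lies stripes up in the black square, and the dish has not moved.

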